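# Latch the orange battery box

### The arm

A 6-joint arm with a two-finger parallel gripper is mounted at the origin on a cart in front of the work surface, level with it; the furniture and walls round the work are solid. World frame = base frame: x ahead of the robot, y to its left, z up, the work surface at z = 0. Lengths are in m, angles in rad, forces in N, time in s.
With the tool pointing down it reaches from about 0.225 to 0.875 m from the base axis. Payload 3.4 kg.
Tool frame: the origin (TCP) lies on the front face of the gripper's body, between the roots of the fingers; the fingertips stand 73 mm ahead of it and the grasp point (between the pads) lies 54 mm ahead of it; z points along the fingers, y is the line along which they close (so a half turn about z gives the same grasp; the last joint's range is limited). The gripper opens to 85 mm and grips with 20 to 120 N. Pads are 22 mm wide; open, the fingers measure 114 mm over their backs; the gripper's body (76 mm by 85 mm) begins 54 mm behind the grasp point. The pads swing forward as they close: fully open they stand 13 mm farther back than shut.
Start: joints at [1.201, 0.276, 1.505, -0, 1.361, -0.121], TCP at [0.142, 0.557, 0.304] pointing down, gripper open.
Joint ranges: [-2.89, 2.89], [-0.75, 2.08], [0.22, 2.7], [-1.18, 4.32], [0.11, 2.71], [-2.7, 2.7]. Speed limits (rad/s): [2.57, 2.57, 3.14, 3.14, 3.14, 3.14].

### API

Orientations are given as a 3x3 rotation matrix whose columns are the frame's x, y, z axes.
In Python, from station import ctrl gives the robot as it stands.
- The arm moves only by the shell command python3 nudge.py 'ROWS' [FORCE]. ROWS is a JSON object with one list for each field, all of the same length, 1 to 8, a row being the entries at one place: jaw (the finger opening in m), x, y, z (the shift in a scale on which 1.0 is 0.3 m), yaw (a turn about the tool's z in a scale on which 1.0 is 90 degrees); each row shifts and turns the commanded pose from where the row before left it, along the tool's axes as they then stand; what a row does not reach is not made up. A row lasts 1/10 s, in which the tool goes at most 0.05 m and 0.15 rad, less where a joint would pass 70% of its speed; a pose out of reach is approached as far as the arm can. The fingers move at their own pace and stop on an object; FORCE is the grip in N (left out, the last holds). Time passes only in rows, so rows that do not move let the fingers close. It prints the time, the measured TCP pose, the force, the opening and the grip force at its end. No shift or turn number may pass 1 either way. Input that does not fit is refused with a message, and nothing moves.
- ctrl.get_obs(): the state, without advancing time (a new reading comes with each control period).
- ctrl.capture(name): name is "scene" or "side" or "wrist"; returns a dict with "color" (420x560x3 uint8, red, green, blue), "fx", "fy", "cx", "cy" (pixels), "k1" (the pictures are not rectified: a ray, as slopes to the right and down, at radius r is drawn at 1 + k1 r^2 times it, then the intrinsics apply), "R" (3x3) and "t" (3): a world point X has camera coordinates R X + t; the wrist camera has in their place "T_tool_cam" (4x4, takes a point from camera to tool coordinates, whose origin is the TCP and whose axes are the flange's). Camera axes: x right, y down, z forward; pixel columns grow to the right and rows downward; lengths in m; the calibration is good to about 2 mm. A picture is of the moment at which its call begins: read the wrist's pose just before it. There is no depth.
- ctrl.finish_job(): hands the job in; it is judged then, once.
The state is a dict: "t": time; "q": joint angles; "qd": joint speeds; "tau": joint torques, N m; "tcp_pos": TCP position; "orientation": TCP orientation; "force": force on the tool from outside, world axes, zero at the start; "torque": the same for the moment, N m; "grip_width": finger opening in m; "grasp_force": force on a finger pad.
Only numpy, scipy, OpenCV 4.12 (cv2) and the standard library are available. Lean on these libraries where they do the work, as an engineer would, in place of code of your own. Each camera call takes 0.05 s, during which the arm holds its last target. There are 200 camera calls.

### The job

Two small battery boxes stand on the worktop with their draw latches open; the orange one goes back out to the field logger. Hook its latch's wire loop over the keeper on the lid first, then press the latch lever down flat past centre so that it stays down and pulls the lid shut. Do not touch the blue box.

Things in the scene. Friction and masses are not known exactly. Their poses are not given: they have to be found in the camera images.
- orange_case: orange battery box, fixed, 192 x 82 mm, deck and lid top at z = 52 mm. Origin on the worktop; the box spans x -106 to +85, y -41 to +41 mm. x runs along the latch from the lever (-x, towards the robot) to the keeper (+x), z up. The latch lies at y = 0: lever pivot pin (along y) at x -30, z 66 mm on the front deck; keeper on the lid
- orange_lever (a joint): latch lever, rad: 1.45 = standing up (open stop, the start), 0 = flat towards -x. Steel plate 20 mm wide with 24 mm wide black grip end, 78 mm long from its pivot; stays where left. To close, push its upper part from the +x side towards -x and down. Dead centre about 0.23; takes about 5 N at the grip, stays down once past
- orange_lever_tip (a point): middle of the upper face of the lever's black grip end, 72 mm from the pivot (that face looks to +x while the lever stands, upward when flat); z = 138 mm when up, 75 mm when flat
- orange_bar (a point): middle of the loop's cross bar (6 mm round, 51 mm long in y). The loop is a steel U straddling the lever, pinned to it 22 mm from its pivot (pin at x -35, z 87 mm of the box, lever up); pin to bar 85 mm. Starts 65 to 83 degrees above +x, held by light friction; tipped over 30 degrees from upright to +x it drops by itself behind the keeper. x from pin to bar
- orange_tab (a point): middle of the outer face of the black finger tab on the loop (20 mm along the loop, 24 mm in y, 10 mm thick), 10 mm beyond the bar and 10.5 mm off it, on the side that looks to -x while the loop stands and upward when it lies on the lid (then z about 64 mm, tab sloping down to +x)
- orange_keeper (a point): seat of the bar's centre when pulled tight behind the keeper, z = 57 mm; x = 39 mm of the box while the lid is open; moves with the lid, axes as the box. The keeper is a steel wall 28 mm wide in y just on the -x side of this seat, lipped, top at z = 67 mm. With the lever up the dropped bar lies about 5 mm farther to +x
- orange_lid (a joint): how far the lid is drawn shut (towards -x), m: 0 = open (start), about 0.006 with the latch fastened, 0.010 at most; a gasket pushes it open with 1.5 N per mm
- blue_case: blue battery box of the same make and size, latch also open; origin and axes as on the orange one. Not to be touched. (Beside the boxes, on the left, a fixed PC tower 340 mm tall fills about x 0.56 to 0.92, y -0.08 to 0.08 m of the worktop: come round its front)

How it is judged:
On the way:
1. the loop's bar is down behind the keeper while the lever is still up (value of joint orange_lever above 1 rad and z of orange_bar in the frame of orange_keeper below 0.005 m and x of orange_bar in the frame of orange_keeper above -0.003 m), for 0.2 s.
At the end, for the whole second after the job is handed in: the orange box's lever lies down past centre (under 0.15 rad), the loop's bar is still hooked behind the keeper (not more than 5 mm above its seat) and the lid is held drawn shut by at least 3.5 mm (value of joint orange_lever below 0.15 rad and value of joint orange_lid above 0.0035 m and z of orange_bar in the frame of orange_keeper below 0.005 m and x of orange_bar in the frame of orange_keeper above -0.003 m); the robot touches nothing.
It fails at once if the robot touches the blue box (more than 1 N) (contact force between any of the arm, the fingers and blue_case above 1 N).
It also fails if it takes over 43 s, if anything falls off the work surface, if the arm or the gripper's body presses on something with over 40 N, if the wrist force passes 120 N, or if a joint passes its speed limit or range.

## Working session

There is one attempt and no reset: what is moved stays moved. The work goes in short steps, Python scripts to look and compute and a shell command to move; the robot and the scene stay as the last step left them, time stands still between calls to the robot, and variables do not carry over. Pictures are saved under pics/ and viewed, at most 10 in all, crops included, and the job is handed in when it is done.

```bash
ls; mkdir -p pics
python3 - <<'E'
from station import ctrl
import cv2,numpy as np
o=ctrl.get_obs();print(o)
for n in("scene","side"):
    c=ctrl.capture(n);cv2.imwrite(f"pics/{n}0.png",c["color"][:,:,::-1]);print({k:v for k,v in c.items() if k!="color"})
    np.savez(f"{n}0.npz",**c)
E
```

```text
nudge.py
pics
station.py
{'t': 0.0, 'q': array([ 1.20103700e+00,  2.76617764e-01,  1.50609647e+00,  2.99260939e-05,
        1.36069647e+00, -1.20985962e-01]), 'qd': array([-3.37755694e-05, -2.69462962e-04, -1.77084643e-04, -5.23491085e-04,
        1.52097878e-03, -1.14142585e-03]), 'tau': array([ 2.91266579e-04, -4.16774440e+01, -2.45803106e+01, -1.17721265e-04,
        1.10998758e-02, -2.05110036e-07]), 'tcp_pos': array([0.14142645, 0.55694962, 0.30304121]), 'orientation': array([[-9.69213540e-01,  2.46220726e-01, -6.84317172e-04],
       [ 2.46221551e-01,  9.69212108e-01, -1.68459944e-03],
       [ 2.48465191e-04, -1.80123022e-03, -9.99998347e-01]]), 'force': array([ 0.05245915, -1.26894121,  0.36764388]), 'torque': array([ 0.03066344, -0.02707513,  0.03125153]), 'grasp_force': 0.0, 'grip_width': 0.08530452388834417}
{'fx': 394.1445188139508, 'fy': 394.1445188139508, 'cx': 280.03111790805804, 'cy': 214.0036030608599, 'k1': -0.007091714957226231, 'R': array([[-0.47079002, -0.88223627,  0.00399027],
       [-0.67256055,  0.35596573, -0.64880714],
       [ 0.57098079, -0.30813563, -0.76094243]]), 't': array([-0.03281045,  0.47537379,  0.55868958])}
{'fx': 439.08200568424525, 'fy': 439.08200568424525, 'cx': 280.9063973439053, 'cy': 210.19652322030836, 'k1': -0.014786798937162867, 'R': array([[-0.8550028 , -0.51851665,  0.01052163],
       [-0.27083706,  0.42910877, -0.86169191],
       [ 0.44228668, -0.73959864, -0.50732272]]), 't': array([0.2911412 , 0.32640267, 0.44653022])}
```

View pics/scene0.png

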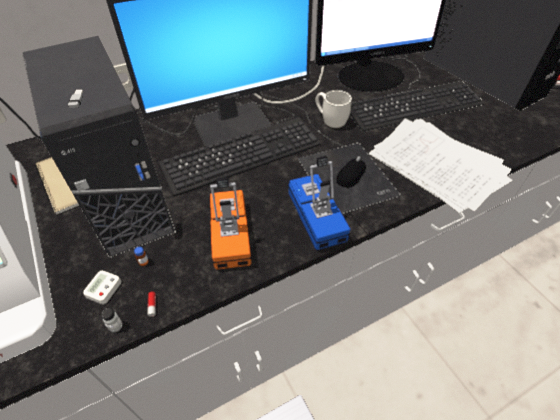

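View pics/side0.png

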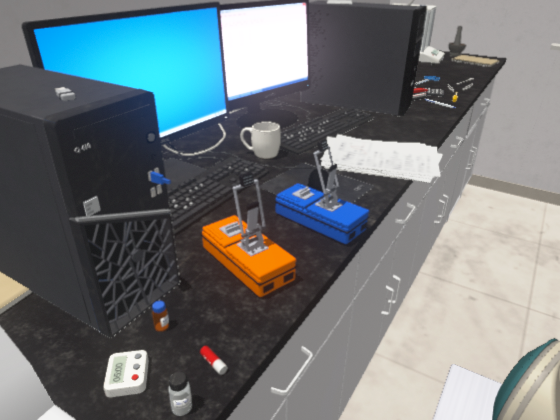

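The scene view shows the orange box around (230,228) with its lever and loop standing, the blue box at (318,210), and the PC tower at top left. In the side view the orange box is at about (250,250). I'll enlarge both for exact pixel positions.

Run:
```python
import cv2,numpy as np
a=cv2.imread("pics/scene0.png")[165:285,195:265];b=cv2.imread("pics/side0.png")[165:305,190:310]
a=cv2.resize(a,None,fx=5,fy=5,interpolation=cv2.INTER_CUBIC);b=cv2.resize(b,None,fx=4,fy=4,interpolation=cv2.INTER_CUBIC)
a=a[:,:350]; b=b[:560]
out=np.zeros((600,830,3),np.uint8);out[:600,:350]=a;out[:560,350:830]=b
cv2.imwrite("pics/crop0.png",out[:,:800])
```

```text
(no output)
```

View pics/crop0.png

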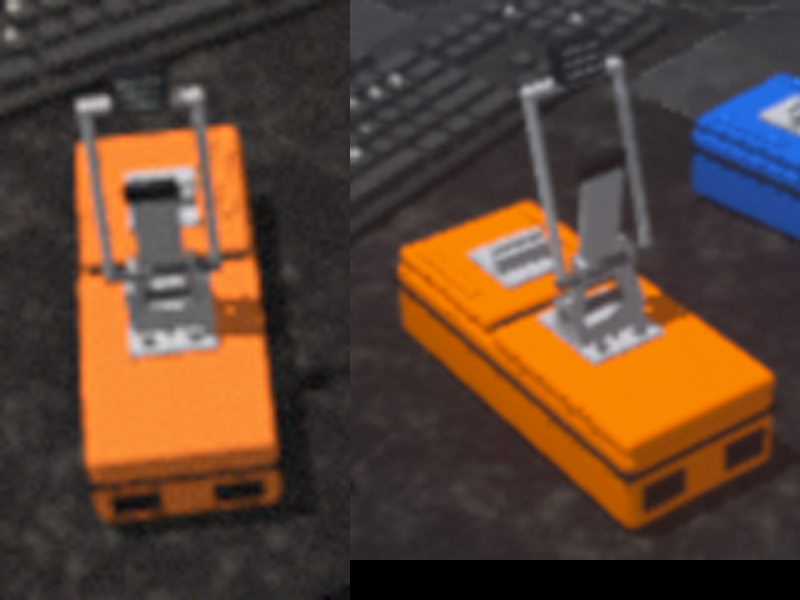

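```bash
cat > h.py <<'E'
import numpy as np,cv2
from scipy.optimize import least_squares
def load(n): return dict(np.load(n))
def proj(c,X,R=None,t=None):
    R=c["R"] if R is None else R; t=c["t"] if t is None else t
    p=np.atleast_2d(X)@R.T+t; s=p[:,:2]/p[:,2:]
    s=s*(1+c["k1"]*(s**2).sum(1,keepdims=True))
    return s*[c["fx"],c["fy"]]+[c["cx"],c["cy"]]
def tri(views):  # [(cam,px)]
    f=lambda X:np.concatenate([(proj(c,X)[0]-p) for c,p in views])
    r=least_squares(f,[0.5,0.3,0.1]); return r.x,np.abs(r.fun).max()
E
python3 - <<'E'
from h import *
S,D=load("scene0.npz"),load("side0.npz")
s=lambda x,y:np.array([x/5+195-.4,y/5+165-.4]); d=lambda x,y:np.array([(x-350)/4+190-.4,y/4+165-.4])
P={"nl":((88,470),(632,460)),"nr":((277,455),(775,378)),"fl":((75,140),(400,250)),"fr":((238,127),(528,203)),
"barL":((78,105),(526,92)),"barR":((203,93),(620,62)),"tab":((138,93),(578,60)),"grip":((151,190),(603,165))}
W={}
for k,(a,b) in P.items():
    W[k],e=tri([(S,s(*a)),(D,d(*b))]);print(k,W[k].round(4),round(e,2))
m={"nl":(-.106,.041),"nr":(-.106,-.041),"fl":(.085,.041),"fr":(.085,-.041)}
def f(p):
    x,y,a=p;r=[]
    for k,(u,v) in m.items():
        X=[x+u*np.cos(a)-v*np.sin(a),y+u*np.sin(a)+v*np.cos(a),.052]
        r+=[proj(S,X)[0]-s(*P[k][0]),proj(D,X)[0]-d(*P[k][1])]
    return np.concatenate(r)
r=least_squares(f,[W["nl"][0],W["nl"][1],0]);print(r.x,r.fun.round(1))
x,y,a=r.x;C=np.array([[np.cos(a),np.sin(a)],[-np.sin(a),np.cos(a)]])
for k in W: print(k,(C@(W[k][:2]-[x,y])).round(4),W[k][2].round(4))
np.save("case.npy",r.x)
E
```

```text
nl [ 0.4559 -0.1214  0.0455] 1.43
nr [ 0.4281 -0.1937  0.0498] 0.42
fl [ 0.6301 -0.185   0.0527] 0.98
fr [ 0.609  -0.2591  0.047 ] 0.41
barL [ 0.5343 -0.1652  0.1726] 0.87
barR [ 0.52   -0.2127  0.17  ] 0.77
tab [ 0.5226 -0.1865  0.1808] 0.47
grip [ 0.5089 -0.182   0.1379] 0.99
[ 0.53868815 -0.19163831 -0.34924475] [-1.3  1.5 -1.  -1.9  0.5  0.   1.9 -0.3 -1.   0.9 -2.5 -0.   0.9  0.1
  1.5 -1.8]
nl [-0.1018  0.0377] 0.0455
nr [-0.1032 -0.0398] 0.0498
fl [0.0837 0.0375] 0.0527
fr [ 0.0892 -0.0393] 0.047
barL [-0.0132  0.0234] 0.1726
barR [-0.0104 -0.0262] 0.17
tab [-0.0169 -0.0007] 0.1808
grip [-0.0313 -0.0012] 0.1379
```

Units first: shifts go in shares of 0.3 m and turns go in shares of 90 degrees. So -0.0285 m / 0.3 = -0.095, -0.028 m / 0.3 = -0.0933, 0.1 rad / 1.5708 = 0.0637.

```bash
python3 nudge.py '{"jaw": [0, 0, 0, 0, 0, 0, 0, 0], "x": [0, -0.0933, -0.0933, -0.0933, -0.0933, -0.0933, -0.0933, -0.0933], "y": [0, -0.095, -0.095, -0.095, -0.095, -0.095, -0.095, -0.095], "z": [0, 0, 0, 0, 0, 0, 0, 0], "yaw": [0.0637, 0, 0, 0, 0, 0, 0, 0]}' 30; python3 nudge.py '{"jaw": [0, 0, 0, 0, 0, 0, 0], "x": [-0.0933, -0.0933, -0.0933, -0.0933, -0.0933, -0.0933, -0.0933], "y": [-0.095, -0.095, -0.095, -0.095, -0.095, -0.095, -0.095], "z": [0, 0, 0, 0, 0, 0, 0], "yaw": [0, 0, 0, 0, 0, 0, 0]}'
```

```text
t: 0.9
tcp_pos: [0.2577, 0.3012, 0.3037]
orientation: [[-0.94, 0.341, -0.0], [0.341, 0.94, -0.0], [-0.0, -0.0, -1.0]]
force: [1.2, -0.3, -0.2]
grip_width: -0.0001
grasp_force: 0.0
t: 1.6
tcp_pos: [0.3737, 0.0468, 0.3038]
orientation: [[-0.94, 0.342, 0.0], [0.342, 0.94, 0.0], [0.0, 0.0, -1.0]]
force: [1.0, 1.2, -0.8]
grip_width: 0.0001
grasp_force: 0.0
```

```bash
cat > st.py <<'E'
from h import *
from station import ctrl
def st():
    o=ctrl.get_obs();x,y,a=np.load("case.npy");C=np.array([[np.cos(a),np.sin(a)],[-np.sin(a),np.cos(a)]])
    R=o["orientation"];tip=o["tcp_pos"]+.073*R[:,2]
    print("t",round(o["t"],2),"tip box",(C@(tip[:2]-[x,y])).round(4),tip[2].round(4),"toolx in box",(C@R[:2,0]).round(3),"F",o["force"].round(1))
if __name__=="__main__": st()
E
python3 st.py
python3 - <<'E'
from h import *
S=load("scene0.npz")
for p in [(349,240),(320,246),(290,181),(318,175)]:
    f=lambda q:proj(S,[q[0],q[1],.052])[0]-p
    print(least_squares(f,[.5,-.3]).x.round(3))
E
```

```text
t 1.6 tip box [-0.2366  0.1676] 0.2308 toolx in box [-1. -0.] F [ 1.   1.2 -0.8]
[ 0.362 -0.399]
[ 0.378 -0.335]
[ 0.579 -0.374]
[ 0.565 -0.445]
```

Scaled: 0.035 m / 0.3 = 0.1167, -0.0286 m / 0.3 = -0.0953.

```bash
python3 nudge.py '{"jaw": [0, 0, 0, 0, 0, 0, 0, 0], "x": [-0.0953, -0.0953, -0.0953, -0.0953, -0.0953, -0.0953, 0, 0], "y": [-0.0933, -0.0933, -0.0933, -0.0933, -0.0933, -0.0933, 0, 0], "z": [0, 0, 0, 0, 0, 0, 0.1167, 0.1167], "yaw": [0, 0, 0, 0, 0, 0, 0, 0]}' >/dev/null; python3 st.py
python3 - <<'E'
from station import ctrl
import cv2,numpy as np
c=ctrl.capture("scene")["color"];d=ctrl.capture("side")["color"]
a=cv2.resize(c[100:300,150:280],None,fx=3,fy=3);b=cv2.resize(d[110:310,170:306],None,fx=3,fy=3)
cv2.imwrite("pics/p1.png",np.hstack([a,b])[:,:800,::-1])
E
```

```text
t 2.4 tip box [-0.0639 -0.0001] 0.1603 toolx in box [-1.     0.002] F [ 0.4  0.  -0.6]
```

View pics/p1.png

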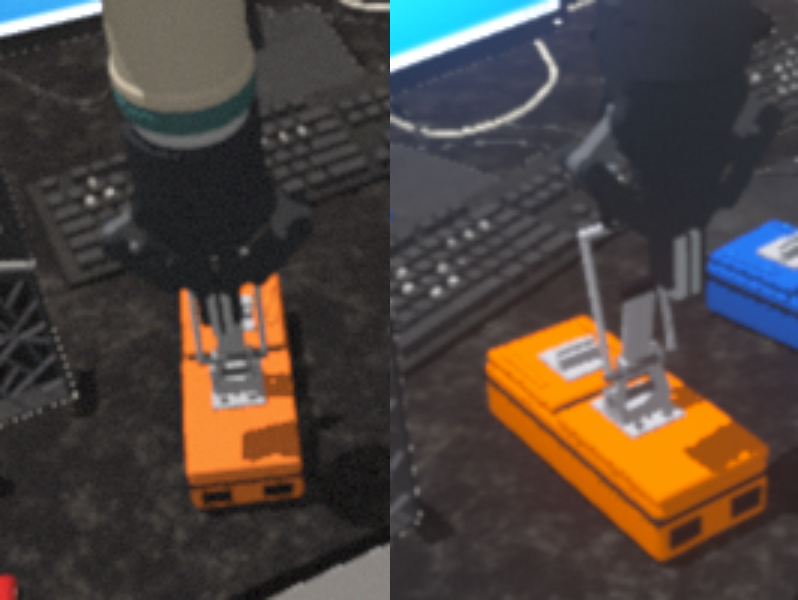

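The fingers stand between the lever and the loop, level with the tab. In the right half the fingertip is at about (680,290), and the loop is behind it. Next I push +x.

Scaled: -0.015 m / 0.3 = -0.05, -0.012 m / 0.3 = -0.04.

```bash
python3 nudge.py '{"jaw": [0, 0, 0, 0, 0, 0, 0, 0], "x": [-0.05, -0.05, -0.0433, -0.04, -0.04, -0.04, -0.0333, 0], "y": [0, 0, 0, 0, 0, 0, 0, 0], "z": [0, 0, 0, 0.0067, 0.01, 0.0067, 0, 0], "yaw": [0, 0, 0, 0, 0, 0, 0, 0]}' >/dev/null; python3 st.py;python3 nudge.py '{"jaw": [0, 0, 0, 0], "x": [0, 0, 0.0333, 0], "y": [0, 0, 0, 0], "z": [0, 0, 0, 0], "yaw": [0, 0, 0, 0]}' >/dev/null; python3 st.py
python3 - <<'E'
from station import ctrl
import cv2,numpy as np
c=ctrl.capture("scene")["color"];d=ctrl.capture("side")["color"]
a=cv2.resize(c[100:300,150:280],None,fx=3,fy=3);b=cv2.resize(d[110:310,170:306],None,fx=3,fy=3)
cv2.imwrite("pics/p2.png",np.hstack([a,b])[:,:800,::-1])
E
```

```text
t 3.3 tip box [0.025  0.0011] 0.1536 toolx in box [-1. -0.] F [ 0.1 -0.   0.1]
t 3.7 tip box [0.0113 0.0013] 0.1539 toolx in box [-1. -0.] F [0.2 0.2 0. ]
```

View pics/p2.png

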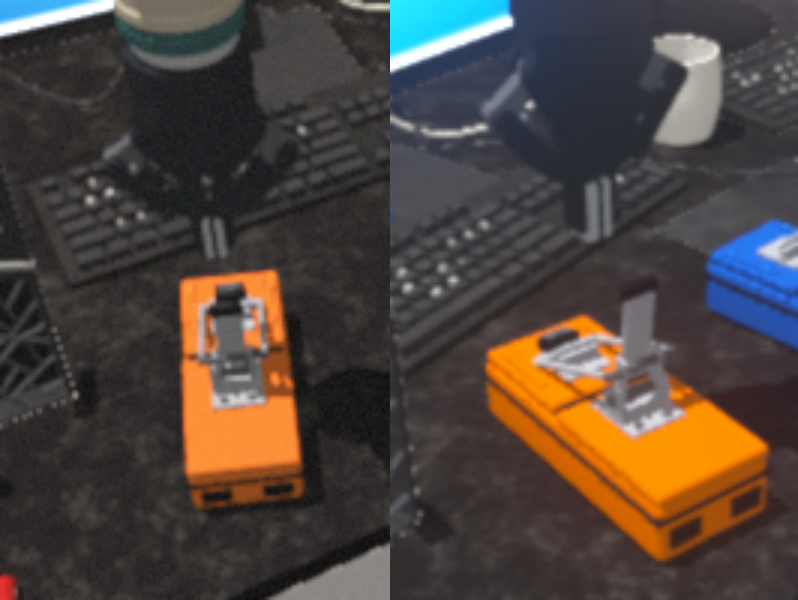

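The loop has dropped onto the lid. In the side half the tab is at about (556,338) and the lever still stands. I'll check that the bar is behind the keeper by projecting the two cases, hooked and lying on top.

Run:
```python
from h import *
from station import ctrl
x,y,a=np.load("case.npy")
w=lambda u,v,z:[x+u*np.cos(a)-v*np.sin(a),y+u*np.sin(a)+v*np.cos(a),z]
c=ctrl.capture("side");im=c["color"][:,:,::-1].copy()
im=cv2.resize(im[185:265,200:300],None,fx=7,fy=7,interpolation=cv2.INTER_CUBIC)
for bz,col in((.057,(0,255,0)),(.070,(255,0,255))):
    th=np.arcsin((.087-bz)/.085);d=np.array([np.cos(th),-np.sin(th)]);n=np.array([np.sin(th),np.cos(th)])
    b=np.array([-.035,.087])+.085*d;tb=b+.01*d+.0105*n
    for u,v,z in[(b[0],.0255,b[1]),(b[0],-.0255,b[1]),(tb[0],0,tb[1])]:
        p=(proj(c,w(u,v,z))[0]-[200,185]+.5)*7; cv2.circle(im,tuple(p.astype(int)),3,col,-1)
cv2.imwrite("pics/p3.png",im)
```

```text
(no output)
```

View pics/p3.png

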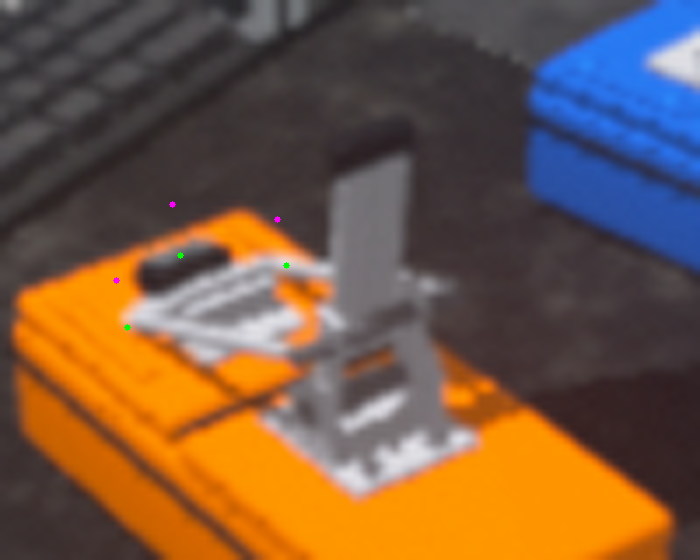

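The green overlay, with the bar at z 57 mm, matches bar corners (128,322) and (280,262) and tab (183,262). The bar is down behind the keeper with the lever still up. Now the lever.

Scaled: 0.026 m / 0.3 = 0.0867, 0.0155 m / 0.3 = 0.0517.

```bash
python3 nudge.py '{"jaw": [0, 0, 0, 0, 0, 0, 0], "x": [0, 0.0483, 0.0483, 0.0517, 0.049, 0.043, 0], "y": [0, 0, 0, 0, 0, 0, 0], "z": [0.0867, 0, 0, 0.0033, 0.0177, 0.03, 0], "yaw": [0, 0, 0, 0, 0, 0, 0]}' >/dev/null; python3 st.py
```

```text
t 4.55 tip box [-0.0604  0.0013] 0.112 toolx in box [-1. -0.] F [-0.3  0.3  0. ]
```

Scaled: 0.006 m / 0.3 = 0.02, 0.0052 m / 0.3 = 0.0173.

```bash
python3 nudge.py '{"jaw": [0, 0, 0, 0, 0], "x": [0.0173, 0.0173, 0.0107, 0.0103, 0], "y": [0, 0, 0, 0, 0], "z": [0.02, 0.02, 0.02, 0.02, 0], "yaw": [0, 0, 0, 0, 0]}' >/dev/null; python3 st.py;  python3 nudge.py '{"jaw": [0, 0, 0, 0], "x": [0.005, 0.0033, 0, 0], "y": [0, 0, 0, 0], "z": [0.0167, 0.0167, 0.0133, 0], "yaw": [0, 0, 0, 0]}' >/dev/null; python3 st.py
```

```text
t 5.05 tip box [-0.0767  0.0013] 0.0874 toolx in box [-1. -0.] F [0.5 0.5 0.1]
t 5.45 tip box [-0.0784  0.0012] 0.0738 toolx in box [-1. -0.] F [-0.3  0.9 -0.1]
```

Run:
```python
from station import ctrl
import cv2,numpy as np
c=ctrl.capture("scene")["color"];d=ctrl.capture("side")["color"]
a=cv2.resize(c[170:290,190:270],None,fx=5,fy=5);b=cv2.resize(d[180:300,190:302],None,fx=5,fy=5)
cv2.imwrite("pics/p4.png",np.hstack([a,b])[:,:800,::-1])
```

```text
(no output)
```

View pics/p4.png

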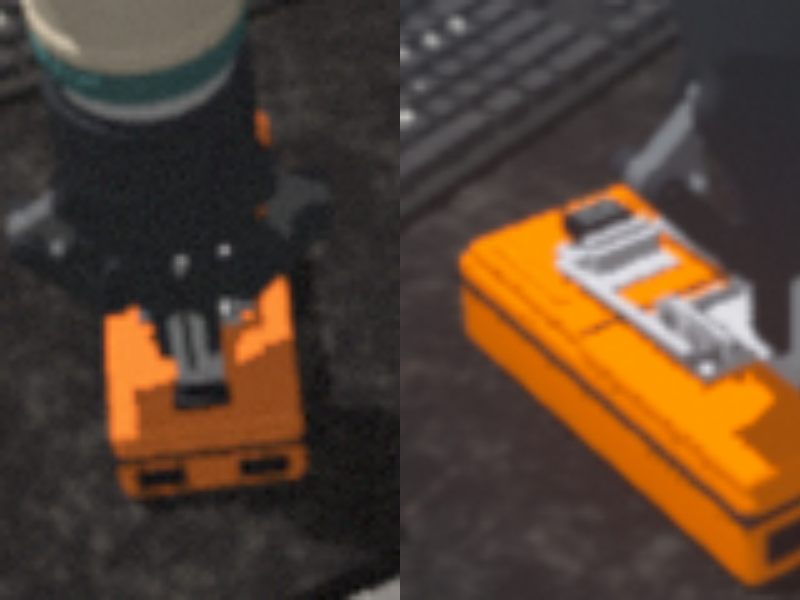

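The lever lies flat under the fingers, with the grip at (200,390) in the left half. The loop is still hooked, with the tab at (598,215) in the right half, and the lid gap is closed. I'll press a little more and then rise clear.

Scaled: 0.003 m / 0.3 = 0.01, 0.002 m / 0.3 = 0.0067.

```bash
python3 nudge.py '{"jaw": [0, 0, 0], "x": [0, 0, 0], "y": [0, 0, 0], "z": [0.01, 0.0067, 0], "yaw": [0, 0, 0]}' >/dev/null; python3 st.py;  python3 nudge.py '{"jaw": [0, 0, 0, 0, 0, 0, 0, 0], "x": [0, 0, 0, 0, 0.1333, 0.1333, 0.1333, 0], "y": [0, 0, 0, 0, 0, 0, 0, 0], "z": [-0.0333, -0.1, -0.1333, -0.1333, -0.1, 0, 0, 0], "yaw": [0, 0, 0, 0, 0, 0, 0, 0]}' >/dev/null; python3 st.py
python3 - <<'E'
from station import ctrl
import cv2,numpy as np
c=ctrl.capture("scene")["color"];d=ctrl.capture("side")["color"]
a=cv2.resize(c[170:290,190:270],None,fx=5,fy=5);b=cv2.resize(d[180:300,190:302],None,fx=5,fy=5)
cv2.imwrite("pics/p5.png",np.hstack([a,b])[:,:800,::-1])
E
```

```text
t 5.85 tip box [-0.0773  0.0011] 0.0714 toolx in box [-1.    -0.001] F [-3.5  0.3 13. ]
t 6.65 tip box [-0.2035  0.0018] 0.2195 toolx in box [-1. -0.] F [ 0.6 -0.3 -0.4]
```

View pics/p5.png

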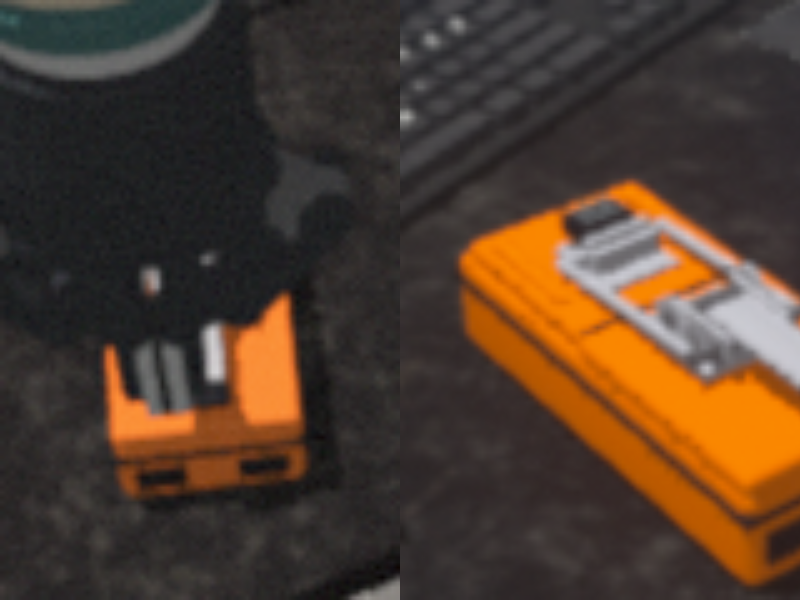

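With the robot clear, the lever stays flat (it took 13 N against its stop), the loop is hooked (tab at (598,215)), and the lid is drawn in.

```bash
python3 -c "
from station import ctrl
print(ctrl.finish_job())"
```

```text
the job is handed in; nothing more can be done
None
```

The orange box's loop is hooked behind its keeper, the lever is pressed flat past centre and stayed down, the lid looks drawn shut in the last pictures, and the blue box was not touched; I handed the job in at about 7 s with the robot clear, but no verdict was returned.

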